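# Blow off a gear wheel with the air valve held half open

### The arm

A 6-joint arm with a two-finger parallel gripper is mounted at the origin on the work surface. World frame = base frame: x ahead of the robot, y to its left, z up, the work surface at z = 0. Lengths are in m, angles in rad, forces in N, time in s.
With the tool pointing down it reaches from about 0.3 to 0.775 m from the base axis. Payload 14.6 kg.
Tool frame: the origin (TCP) lies on the front face of the gripper's body, between the roots of the fingers; the fingertips stand 97 mm ahead of it and the grasp point (between the pads) lies 78 mm ahead of it; z points along the fingers, y is the direction in which the jaws open and shut (so a half turn about z gives the same grasp; the last joint's range is limited). The gripper opens to 94 mm and grips with 3 to 60 N. Pads are 16 mm wide; open, the fingers measure 119 mm over their backs; the gripper's body (75 mm by 177 mm) begins 78 mm behind the grasp point.
Start: joints at [-1.272, 0.3, 1.521, -0, 1.321, -0.067], TCP at [0.197, -0.514, 0.303] pointing down, gripper open.
Joint ranges: [-3.03, 3.03], [-0.79, 2.21], [0.23, 2.52], [-1.04, 4.18], [0, 3.07], [-2.55, 2.55]. Speed limits (rad/s): [2.22, 2.22, 2.57, 3.14, 3.14, 3.14].

### API

Orientations are given as [roll, pitch, yaw] about the fixed x, y, z axes, in that order (R = Rz(yaw) Ry(pitch) Rx(roll)).
In Python, from station import ctrl gives the robot as it stands. The module is installed in compiled form; this text tells all that it offers.
- The arm moves only by the shell command python3 -m pendant 'ROWS' [FORCE]. ROWS is JSON, a list of rows, each an object of numbers: "rx", "ry", "rz": the turn, a rotation vector about the tool's x, y, z each as a share of 4 degrees, from -1 to 1; "tx", "ty", "tz": the shift along the tool's x, y, z each as a share of 0.04 m, from -1 to 1; "grip": the gripper command: -1 is fully open, 1 is shut, values between are in proportion. A call has 1 to 8 rows; each row shifts and turns the pose as measured when the row begins, along the tool's axes as they then stand; what a row does not reach is not made up. A row lasts 1/12 s, in which the tool goes at most 41.7 mm and 7.16 degrees, less where a joint would pass 70% of its speed; a pose out of reach is approached as far as the arm can. A call with a number of a shift or a turn outside -1 to 1 is refused whole. A call with a gripper value outside its range is refused whole. The fingers move at their own pace and stop on an object; FORCE is the grip in N (left out, the last holds). Time passes only in rows, so rows that do not move let the fingers close. It gives the time, the measured TCP pose, the force and the opening at its end, in the units of the state.
- ctrl.get_obs(): the state, without advancing time (a new reading comes with each control period).
- ctrl.camera(name): name is "scene" or "top" or "wrist"; returns a dict with "pixels" (400x640x3 uint8, blue, green, red), "fx", "fy", "cx", "cy" (pixels), "world_from_camera" (4x4, takes a point from camera to world coordinates). Camera axes: x right, y up, looking along -z (the intrinsics and any distortion apply to the point x, -y, -z); pixel columns grow to the right and rows downward; lengths in m; the calibration is good to about 2 mm. A picture is of the moment at which its call begins. There is no depth.
- ctrl.hand_in(): hands the job in, once; it reports no verdict.
The state is a dict: "time_s": time; "qpos": joint angles; "joint_vel": joint speeds; "tau": joint torques, N m; "ee_pos": TCP position; "eef_rot": TCP orientation; "force": force on the tool from outside, world axes, zero at the start; "moment": the same for the moment, N m; "grip_width": finger opening in m.
Only numpy, scipy, OpenCV 4.12 (cv2) and the standard library are available. Lean on these libraries where they do the work, as an engineer would, in place of code of your own. Each camera call takes 0.05 s, during which the arm holds its last target.

### The job

Lift the hinged tray by its front handle until it is tilted about 40 degrees and keep it there for two seconds, so that the gear wheel slides down to the far wall under the air nozzles, then lower the tray gently until it lies level again. Then press the air valve's sprung lever half-way down, never as far as full blast, and keep holding it there: the job finishes with you still holding the lever at half-way. Leave the pump button and everything else on the bench alone.

Things in the scene. Friction and masses are not known exactly. Their poses are not given: they have to be found in the camera images.
- tray (a joint): tilt of the open sheet-metal tray on the blow-off stand (rad): 0 = level on its rubber rests, grows as the front handle is lifted, stop at 0.96. Nothing sprung: the tray (0.45 kg) falls back level by its own weight if let go. The tray is 180 mm long from its front wall to its far wall, 120 mm wide, walls 40 mm high and 4 mm thick, floor 4 mm thick; its underside is 45 mm above the bench when level. Lifting the handle takes about 3 to 4 N
- tray_hinge (a point): point in the middle of the tray's hinge line, at the level of the tray's underside, 5 mm beyond the outer face of the far wall, 45 mm above the bench. Its axes turn with the tray: x runs from the handle to the hinge (away from the robot), y along the hinge, z up out of the tray
- tray_handle (a point): middle of the round handle bar (10 mm thick, 90 mm long, parallel to the hinge) on the tray side nearest the robot; 235 mm from the hinge along the tray, 30 mm above it, so 75 mm above the bench when level; moves with the tray, axes as tray_hinge. 45 mm clear between bar and tray wall (open the gripper only about 45 mm). Bench clear below; only flat tools under 35 mm high lie nearer the robot
- tray_end (a point): point on the tray's inner floor at the foot of the far wall, middle of its width; moves with the tray, same axes as tray_hinge. Three fixed brass air nozzles on a post beyond the hinge (180 mm high) point at the floor in front of it
- gear_center (a point): centre of the steel gear wheel lying loose and flat in the tray (54 mm across, 18 mm high, 0.2 kg, slippery: on the tray it slides by itself down slopes over about 20 degrees); at the start it lies near the tray's front wall. Touching the far wall it is 27 mm in front of tray_end
- valve: fixed air valve: steel foot plate 190 x 80 mm, brass block and a lever on top, about 110 mm high; stands to one side of the stand (left or right varies). Origin under the plate's centre; x along the lever, away from its pad (pad nearest the robot), z up. A small upright plate beside the lever has three black marks: lever at rest, half-way, and fully down
- lever (a joint): how far the sprung valve lever is pressed (rad): 0 = released, 0.25 = half-way, 0.5 = fully down. Springs back when let go; pushing on the pad takes about 4 N to start, 9 N at half-way, 14 N fully down
- lever_pad (a point): middle of the top face of the lever's flat black pad (46 mm long, 36 mm wide), 115 mm from the lever's hinge, about 104 mm above the bench at rest, where it slopes up towards the robot by 0.35 rad; half-way down it is 29 mm lower (slope 0.10 rad) and 6 mm nearer the robot. It moves with the lever
- lever_hinge (a point): middle of the lever's hinge, 60 mm above the bench, beyond the pad
- pump_top (a point): centre of the top of a fixed grey box 120 x 80 x 60 mm with a round black push button (the wash pump) on it; stands on the other side of the stand from the air valve. Leave alone
- pump_button (a joint): how far that push button is pressed (m), 0 = released; leave alone
- spanner: steel spanner lying near the robot; loose, leave alone
- screwdriver: screwdriver with a black handle, lying near the robot; loose, leave alone
- oil_bottle: grey plastic bottle 64 mm across, 180 mm tall; loose, leave alone; origin at its underside
- bolt_jar: glass jar 70 mm across, 90 mm tall; loose, leave alone; origin at its underside
- mug: white mug 80 mm across, 90 mm tall; loose, leave alone; origin at its underside
- propeller: three-bladed aluminium boat propeller about 145 mm across, 55 mm tall; loose, leave alone; origin at its underside
- plug_box: cardboard box 90 x 60 x 50 mm; loose, leave alone; origin at its underside

How it is judged:
On the way, in this order (a step that is already met when the one before it is completed fails the run):
1. the tray is kept tilted between 30 and 50 degrees for 1.5 s (value of joint tray between 0.52 and 0.87 rad), for 1.5 s.
2. the tray is level again with the gear at its far wall (value of joint tray below 0.04 rad and x of gear_center in the frame of tray_end between -0.042 and 0 m and y of gear_center in the frame of tray_end between -0.05 and 0.05 m and z of gear_center in the frame of tray_end between 0 and 0.02 m), for 0.2 s.
3. the lever is held half-way down (value of joint lever between 0.17 and 0.33 rad), for 1 s.
At the end, for the whole second after the job is handed in: The fingers are still pressing the lever (over 3 N) and it stands still at half-way (0.17 to 0.33 rad of 0.5); the tray is level (under 0.04 rad) with the gear flat in it, against the far wall within 15 mm; the pump button is not pressed (all of step 2 and all of step 3 and velocity of joint lever between -0.1 and 0.1 rad/s and contact force between the fingers and valve above 3 N and value of joint pump_button below 0.002 m); the arm keeps its last pose, push and grip.
It fails at once if the lever is pressed to full blast (over 0.43 rad) (value of joint lever above 0.43 rad).
It fails at once if the tray is dropped (falls faster than 2.5 rad/s) (velocity of joint tray below -2.5 rad/s).
It fails at once if the pump button is pressed (value of joint pump_button above 0.003 m).
It fails at once if something else on the bench is moved by over 30 mm (distance of any of spanner, screwdriver, oil_bottle, bolt_jar, mug, propeller, plug_box from where it was at the start of the episode above 0.03 m).
It also fails if it takes over 58 s, if anything falls off the work surface, if the arm or the gripper's body presses on something with over 40 N, if the wrist force passes 120 N, or if a joint passes its speed limit or range.

## Working session

There is one attempt and no reset: what is moved stays moved. The work goes in short steps, Python scripts to look and compute and a shell command to move; the robot and the scene stay as the last step left them, time stands still between calls to the robot, and variables do not carry over. Pictures are saved under pics/ and viewed, and the job is handed in when it is done.

```bash
mkdir -p pics; ls
cat > h.py <<'E'
import numpy as np, cv2
from station import ctrl
def snap(name,tag):
    c=ctrl.camera(name); cv2.imwrite(f'pics/{tag}.png',c['pixels'])
    np.savez(f'pics/{tag}.npz',**{k:np.array(v) for k,v in c.items()}); return c
def load(tag): return dict(np.load(f'pics/{tag}.npz'))
def ray(c,u,v):
    M=np.array(c['world_from_camera']); d=np.array([(u-c['cx'])/c['fx'],-(v-c['cy'])/c['fy'],-1.])
    return M[:3,3],M[:3,:3]@d
def onz(c,u,v,z):
    o,d=ray(c,u,v); return o+d*(z-o[2])/d[2]
def proj(c,p):
    M=np.array(c['world_from_camera']); q=M[:3,:3].T@(np.array(p)-M[:3,3])
    return c['cx']+c['fx']*q[0]/-q[2], c['cy']+c['fy']*q[1]/q[2]
E
python3 - <<'E'
from h import *
for n in ("scene","top","wrist"):
    c=snap(n,n+"0"); print(n,[k for k in c],c['fx'],np.round(c['world_from_camera'],3).tolist())
print(ctrl.get_obs())
E
```

```text
pics
scene ['pixels', 'fx', 'fy', 'cx', 'cy', 'world_from_camera'] 407.47642218911193 [[0.088, -0.844, 0.53, 1.163], [0.996, 0.07, -0.053, -0.048], [0.007, 0.532, 0.846, 1.159], [0.0, 0.0, 0.0, 1.0]]
top ['pixels', 'fx', 'fy', 'cx', 'cy', 'world_from_camera'] 439.7613850917763 [[0.019, 0.996, -0.083, 0.377], [-1.0, 0.019, -0.011, -0.003], [-0.009, 0.084, 0.996, 1.667], [0.0, 0.0, 0.0, 1.0]]
wrist ['pixels', 'fx', 'fy', 'cx', 'cy', 'world_from_camera'] 289.3257992953833 [[0.357, 0.895, 0.268, 0.275], [-0.934, 0.343, 0.1, -0.484], [-0.002, -0.286, 0.958, 0.385], [0.0, 0.0, 0.0, 1.0]]
{'time_s': 0.15, 'qpos': array([-1.27160001e+00,  3.00335627e-01,  1.52145520e+00,  9.83670287e-06,
        1.32068134e+00, -6.65738398e-02]), 'joint_vel': array([-0.00048988, -0.00221303, -0.00204222,  0.00204676,  0.00148764,
        0.00010211]), 'tau': array([ 1.96890491e-03, -5.31960940e+01, -3.52819633e+01,  7.08723301e-02,
        2.36190890e-02, -5.88976104e-05]), 'ee_pos': array([ 0.19669524, -0.51349941,  0.30221385]), 'eef_rot': array([-3.14071572e+00, -6.80166217e-05,  3.65767683e-01]), 'force': array([-0.01402807,  0.32161177,  0.84361494]), 'moment': array([-0.01709031,  0.00389689,  0.01117851]), 'grip_width': 0.09397964427658141}
```

View pics/scene0.png

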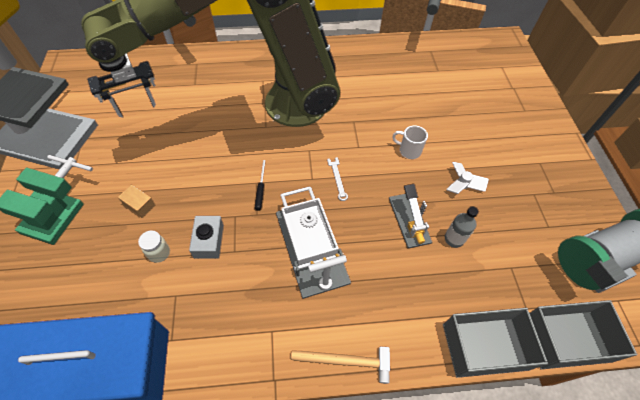

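View pics/top0.png

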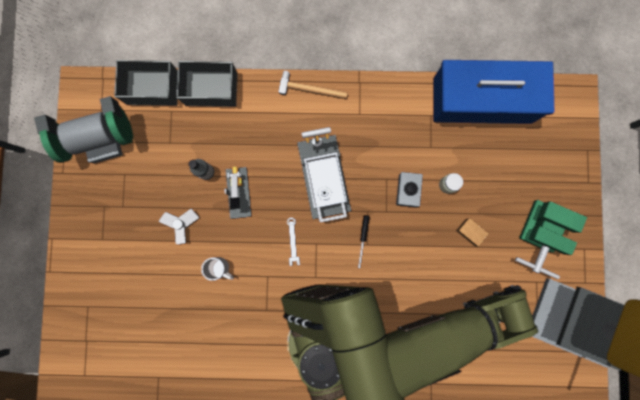

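The scene view shows the tray with its handle near (297,197), the gear at (309,218), the valve pad at (411,192) on the robot's left, and the pump box at (205,235). The top view agrees: tray at (325,180), valve at (238,195). I'll enlarge both.

Run:
```python
from h import *
for t,(x0,x1,y0,y1) in dict(scene0=(270,450,170,300),top0=(215,395,120,250)).items():
    im=load(t)['pixels'][y0:y1,x0:x1]; im=cv2.resize(im,None,fx=4.4,fy=4.4,interpolation=cv2.INTER_CUBIC); cv2.imwrite(f'pics/{t}_c.png',im)
```

```text
(no output)
```

View pics/scene0_c.png

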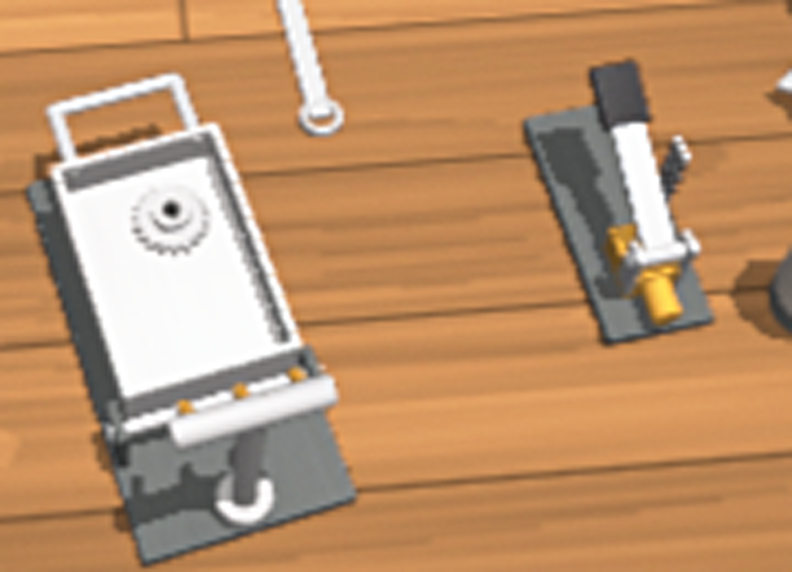

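View pics/top0_c.png

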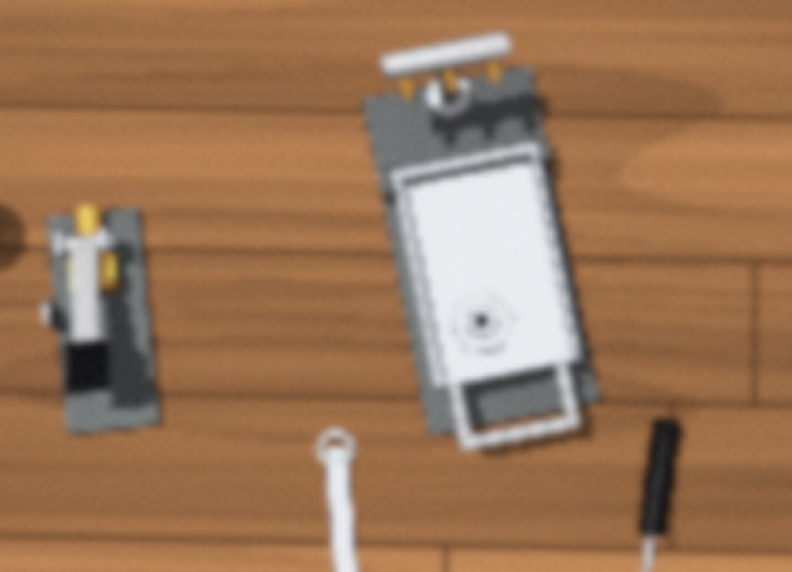

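The crops show the handle bar's ends at scene crop (52,110) and (180,80), and at top crop (465,441) and (579,421). The pad's top centre is at about scene crop (619,93) and top crop (89,366).

Run:
```python
from h import *
S=load('scene0');T=load('top0')
s=lambda x,y:(270+(x+.5)/4.4-.5,170+(y+.5)/4.4-.5)
t=lambda x,y:(215+(x+.5)/4.4-.5,120+(y+.5)/4.4-.5)
def tri(a,b):
    o1,d1=ray(S,*a);o2,d2=ray(T,*b)
    A=np.stack([d1,-d2],1);k=np.linalg.lstsq(A,o2-o1,rcond=None)[0]
    p,q=o1+k[0]*d1,o2+k[1]*d2
    return (p+q)/2,np.linalg.norm(p-q)
P=dict(barL=((180,79),(465,441)),barR=((52,108),(579,421)),gear=((171,209),(481,320)),
 rimfarL=((300,345),(393,178)),rimfarR=((115,405),(541,148)),
 pad=((619,93),(89,366)),nozbarL=((335,385),(383,65)),nozbarR=((175,435),(507,43)))
R={}
for k,(a,b) in P.items():
    p,e=tri(s(*a),t(*b));R[k]=p;print(k,p.round(4),round(e,4))
for nm,c,f,(a,b) in(('S',S,s,(P['barL'][0],P['barR'][0])),('T',T,t,(P['barL'][1],P['barR'][1]))):
    A=onz(c,*f(*a),.075);B=onz(c,*f(*b),.075);print(nm,A,B,(A+B)/2,np.linalg.norm(A-B),np.degrees(np.arctan2(*(A-B)[[1,0]])))
for nm,c,f,k in(('S',S,s,0),('T',T,t,1)):
    print(nm,'pad',onz(c,*f(*P['pad'][k]),.104),'gear',onz(c,*f(*P['gear'][k]),.067))
# rim rect in both
for pts,c,f in (([(300,345),(115,405),(52,170),(217,127)],S,s),([(393,178),(541,148),(583,362),(435,386)],T,t)):
    print([onz(c,*f(*p),.085)[:2].round(3).tolist() for p in pts])
# foot plate corners valve z~.005
for pts,c,f in (([(527,122),(607,342),(713,320)],S,s),([(50,213),(137,207),(158,422),(68,432)],T,t)):
    print('plate',[onz(c,*f(*p),.006)[:2].round(3).tolist() for p in pts])
```

```text
barL [0.4512 0.0148 0.0767] 0.0052
barR [ 0.4693 -0.0785  0.0781] 0.0052
gear [0.5525 0.0017 0.0666] 0.0015
rimfarL [0.6686 0.0773 0.0784] 0.0019
rimfarR [ 0.6974 -0.0463  0.0707] 0.0002
pad [0.5054 0.3209 0.1022] 0.004
nozbarL [0.7404 0.0829 0.1753] 0.0032
nozbarR [ 0.7612 -0.0141  0.1688] 0.0031
S [0.45023606 0.01753249 0.075     ] [ 0.46743877 -0.0760048   0.075     ] [ 0.45883742 -0.02923615  0.075     ] 0.09510603695992449 100.42097464415859
T [0.45109527 0.01224744 0.075     ] [ 0.46935843 -0.08129659  0.075     ] [ 0.46022685 -0.03452457  0.075     ] 0.09531016905254 101.04723321279704
S pad [0.50666274 0.32233305 0.104     ] gear [0.5526993  0.00245783 0.067     ]
T pad [0.50485816 0.31851588 0.104     ] gear [0.55236942 0.00098373 0.067     ]
[[0.672, 0.077], [0.704, -0.046], [0.525, -0.078], [0.499, 0.039]]
[[0.667, 0.076], [0.695, -0.046], [0.517, -0.083], [0.495, 0.038]]
plate [[0.466, 0.281], [0.651, 0.303], [0.641, 0.382]]
plate [[0.646, 0.377], [0.652, 0.302], [0.466, 0.277], [0.456, 0.355]]
```

```bash
cat >> h.py <<'E'
from scipy.spatial.transform import Rotation as Ro
def plan(pos,yaw,vmax=1.0,N=None,roll=np.pi,pitch=0.):
    o=ctrl.get_obs(); p=np.array(o['ee_pos']); R=Ro.from_euler('xyz',o['eef_rot']); G=Ro.from_euler('xyz',[roll,pitch,yaw])
    d=np.array(pos)-p; w=(R.inv()*G).as_rotvec()
    n=N or int(np.ceil(max(np.linalg.norm(d)/(.04*vmax),np.linalg.norm(w)/np.radians(4)/vmax,1)))
    print('t',o['time_s'],'pos',p.round(4),'rot',np.round(o['eef_rot'],3),'F',np.round(o['force'],2),'w',round(o['grip_width'],4),'q',np.round(o['qpos'],2),'n',n)
    for i in range(n):
        Ri=R*Ro.from_rotvec(w*i/n); t=Ri.inv().apply(d/n)/.04
        r=w/n/np.radians(4)
        print(i,'t',t.round(2),'r',r.round(2))
E
python3 -c "
from h import *
plan([.4595,-.032,.30],1.759)"
```

```text
t 0.15 pos [ 0.1967 -0.5135  0.3022] rot [-3.141 -0.     0.366] F [-0.01  0.32  0.84] w 0.094 q [-1.27  0.3   1.52  0.    1.32 -0.07] n 20
0 t [ 0.52 -0.44  0.  ] r [-0. -0. -1.]
1 t [ 0.55 -0.41  0.  ] r [-0. -0. -1.]
2 t [ 0.58 -0.37  0.  ] r [-0. -0. -1.]
3 t [ 0.6  -0.33  0.  ] r [-0. -0. -1.]
4 t [ 0.62 -0.28  0.  ] r [-0. -0. -1.]
5 t [ 0.64 -0.24  0.  ] r [-0. -0. -1.]
6 t [ 0.66 -0.19  0.  ] r [-0. -0. -1.]
7 t [ 0.67 -0.15  0.  ] r [-0. -0. -1.]
8 t [ 0.68 -0.1   0.  ] r [-0. -0. -1.]
9 t [ 0.68 -0.05  0.  ] r [-0. -0. -1.]
10 t [ 0.69 -0.01  0.  ] r [-0. -0. -1.]
11 t [0.68 0.04 0.  ] r [-0. -0. -1.]
12 t [0.68 0.09 0.  ] r [-0. -0. -1.]
13 t [0.67 0.14 0.  ] r [-0. -0. -1.]
14 t [0.66 0.18 0.  ] r [-0. -0. -1.]
15 t [0.65 0.23 0.  ] r [-0. -0. -1.]
16 t [0.63 0.27 0.  ] r [-0. -0. -1.]
17 t [0.61 0.32 0.  ] r [-0. -0. -1.]
18 t [0.59 0.36 0.  ] r [-0. -0. -1.]
19 t [0.56 0.4  0.  ] r [-0. -0. -1.]
```

```bash
python3 -m pendant '[{"tx":0.52,"ty":-0.44,"rz":-1,"grip":0},{"tx":0.55,"ty":-0.41,"rz":-1,"grip":0},{"tx":0.58,"ty":-0.37,"rz":-1,"grip":0},{"tx":0.6,"ty":-0.33,"rz":-1,"grip":0},{"tx":0.62,"ty":-0.28,"rz":-1,"grip":0},{"tx":0.64,"ty":-0.24,"rz":-1,"grip":0},{"tx":0.66,"ty":-0.19,"rz":-1,"grip":0},{"tx":0.67,"ty":-0.15,"rz":-1,"grip":0}]' 12; python3 -c "
from h import *
plan([.4595,-.032,.30],1.759)"
```

```text
t 0.15 pos [ 0.1967 -0.5135  0.3022] rot [-3.141 -0.     0.366] F [-0.01  0.32  0.84] w 0.094 q [-1.27  0.3   1.52  0.    1.32 -0.07] n 20
0 t [ 0.52 -0.44  0.  ] r [-0. -0. -1.]
1 t [ 0.55 -0.41  0.  ] r [-0. -0. -1.]
2 t [ 0.58 -0.37  0.  ] r [-0. -0. -1.]
3 t [ 0.6  -0.33  0.  ] r [-0. -0. -1.]
4 t [ 0.62 -0.28  0.  ] r [-0. -0. -1.]
5 t [ 0.64 -0.24  0.  ] r [-0. -0. -1.]
6 t [ 0.66 -0.19  0.  ] r [-0. -0. -1.]
7 t [ 0.67 -0.15  0.  ] r [-0. -0. -1.]
8 t [ 0.68 -0.1   0.  ] r [-0. -0. -1.]
9 t [ 0.68 -0.05  0.  ] r [-0. -0. -1.]
10 t [ 0.69 -0.01  0.  ] r [-0. -0. -1.]
11 t [0.68 0.04 0.  ] r [-0. -0. -1.]
12 t [0.68 0.09 0.  ] r [-0. -0. -1.]
13 t [0.67 0.14 0.  ] r [-0. -0. -1.]
14 t [0.66 0.18 0.  ] r [-0. -0. -1.]
15 t [0.65 0.23 0.  ] r [-0. -0. -1.]
16 t [0.63 0.27 0.  ] r [-0. -0. -1.]
17 t [0.61 0.32 0.  ] r [-0. -0. -1.]
18 t [0.59 0.36 0.  ] r [-0. -0. -1.]
19 t [0.56 0.4  0.  ] r [-0. -0. -1.]$[0]: bad value
```

```bash
python3 -m pendant '[{"tx":0.52,"ty":-0.44,"tz":0,"rx":0,"ry":0,"rz":-1,"grip":0},{"tx":0.55,"ty":-0.41,"tz":0,"rx":0,"ry":0,"rz":-1,"grip":0}]' 12; python3 -c "
from h import *
plan([.4595,-.032,.30],1.759)" | head -4
```

```text
time_s: 0.32
ee_pos: [0.2216, -0.4667, 0.301]
eef_rot: [-3.139, 0.0, 0.503]
force: [0.5, 0.5, -0.4]
grip_width: 0.0836
t 0.3167 pos [ 0.2216 -0.4667  0.301 ] rot [-3.139  0.     0.503] F [ 0.51  0.55 -0.44] w 0.0836 q [-1.2   0.23  1.62 -0.    1.3  -0.13] n 18
0 t [ 0.58 -0.37  0.  ] r [-0. -0. -1.]
1 t [ 0.61 -0.33  0.  ] r [-0. -0. -1.]
2 t [ 0.63 -0.29  0.  ] r [-0. -0. -1.]
```

All keys are required in every row. It tracks well.

```bash
python3 -m pendant '[{"tx":0.58,"ty":-0.37,"tz":0,"rx":0,"ry":0,"rz":-1,"grip":0},{"tx":0.61,"ty":-0.33,"tz":0,"rx":0,"ry":0,"rz":-1,"grip":0},{"tx":0.63,"ty":-0.29,"tz":0,"rx":0,"ry":0,"rz":-1,"grip":0},{"tx":0.64,"ty":-0.24,"tz":0,"rx":0,"ry":0,"rz":-1,"grip":0},{"tx":0.66,"ty":-0.19,"tz":0,"rx":0,"ry":0,"rz":-1,"grip":0},{"tx":0.67,"ty":-0.15,"tz":0,"rx":0,"ry":0,"rz":-1,"grip":0},{"tx":0.68,"ty":-0.1,"tz":0,"rx":0,"ry":0,"rz":-1,"grip":0},{"tx":0.68,"ty":-0.05,"tz":0,"rx":0,"ry":0,"rz":-1,"grip":0}]' 12; python3 -c "
from h import *
plan([.4595,-.032,.30],1.759)" | head -14
```

```text
time_s: 0.98
ee_pos: [0.3275, -0.2629, 0.2997]
eef_rot: [-3.137, -0.003, 1.087]
force: [0.3, -0.0, 0.3]
grip_width: 0.0469
t 0.9833 pos [ 0.3275 -0.2629  0.2997] rot [-3.137e+00 -3.000e-03  1.087e+00] F [ 0.33 -0.02  0.27] w 0.0469 q [-0.76  0.01  1.86  0.    1.27 -0.28] n 10
0 t [0.66 0.02 0.  ] r [-0.   -0.01 -0.96]
1 t [0.66 0.07 0.  ] r [-0.   -0.01 -0.96]
2 t [0.66 0.11 0.  ] r [-0.   -0.01 -0.96]
3 t [0.65 0.16 0.  ] r [-0.   -0.01 -0.96]
4 t [0.63 0.2  0.  ] r [-0.   -0.01 -0.96]
5 t [ 0.62  0.24 -0.  ] r [-0.   -0.01 -0.96]
6 t [ 0.6   0.28 -0.  ] r [-0.   -0.01 -0.96]
7 t [ 0.58  0.32 -0.  ] r [-0.   -0.01 -0.96]
8 t [ 0.56  0.36 -0.  ] r [-0.   -0.01 -0.96]
9 t [ 0.53  0.4  -0.  ] r [-0.   -0.01 -0.96]
```

```bash
python3 -m pendant '[{"tx":0.66,"ty":0.02,"tz":0,"rx":0,"ry":0,"rz":-0.96,"grip":0},{"tx":0.66,"ty":0.07,"tz":0,"rx":0,"ry":0,"rz":-0.96,"grip":0},{"tx":0.66,"ty":0.11,"tz":0,"rx":0,"ry":0,"rz":-0.96,"grip":0},{"tx":0.65,"ty":0.16,"tz":0,"rx":0,"ry":0,"rz":-0.96,"grip":0},{"tx":0.63,"ty":0.2,"tz":0,"rx":0,"ry":0,"rz":-0.96,"grip":0},{"tx":0.62,"ty":0.24,"tz":0,"rx":0,"ry":0,"rz":-0.96,"grip":0},{"tx":0.6,"ty":0.28,"tz":0,"rx":0,"ry":0,"rz":-0.96,"grip":0},{"tx":0.58,"ty":0.32,"tz":0,"rx":0,"ry":0,"rz":-0.96,"grip":0}]' 12; python3 -c "
from h import *
plan([.4595,-.032,.24],1.759)" | head -14
```

```text
time_s: 1.65
ee_pos: [0.4334, -0.0661, 0.3002]
eef_rot: [-3.139, -0.005, 1.651]
force: [0.2, -0.2, 0.4]
grip_width: 0.0471
t 1.65 pos [ 0.4334 -0.0661  0.3002] rot [-3.139 -0.005  1.651] F [ 0.24 -0.24  0.42] w 0.0471 q [-0.24  0.05  1.82  0.    1.27 -0.32] n 2
0 t [0.4  0.36 0.75] r [-0.01 -0.04 -0.77]
1 t [0.38 0.38 0.75] r [-0.01 -0.04 -0.77]
```

```bash
python3 -m pendant '[{"tx":0.4,"ty":0.36,"tz":0.75,"rx":0,"ry":-0.04,"rz":-0.77,"grip":0},{"tx":0.38,"ty":0.38,"tz":0.75,"rx":0,"ry":-0.04,"rz":-0.77,"grip":0},{"tx":0,"ty":0,"tz":0,"rx":0,"ry":0,"rz":0,"grip":0}]' 12
python3 - <<'E'
from h import *
plan([.4595,-.032,.165],1.759)
c=snap('wrist','w1'); snap('top','t1'); snap('scene','s1')
E
```

```text
time_s: 1.9
ee_pos: [0.4619, -0.0264, 0.2393]
eef_rot: [3.14, 0.002, 1.772]
force: [-0.2, -1.2, -1.2]
grip_width: 0.0469
t 1.9 pos [ 0.4619 -0.0264  0.2393] rot [3.140e+00 2.000e-03 1.772e+00] F [-0.23 -1.2  -1.19] w 0.0469 q [-0.14  0.17  1.84 -0.    1.13 -0.34] n 2
0 t [-0.06 -0.05  0.93] r [0.01 0.01 0.1 ]
1 t [-0.06 -0.04  0.93] r [0.01 0.01 0.1 ]
```

View pics/w1.png

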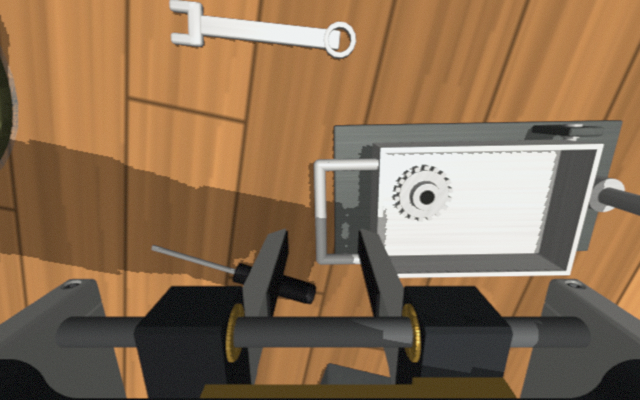

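The wrist view shows the bar running from (320,163) to (320,261), between the fingers in depth projection. I'll check its position from this view.

Run:
```python
from h import *
c=load('w1')
a=onz(c,320,164,.075);b=onz(c,321,259,.075);print(a,b,(a+b)/2,np.degrees(np.arctan2(*(a-b)[[1,0]])),np.linalg.norm(a-b))
print('wallfront rim',onz(c,379,150,.085),onz(c,379,272,.085))
print('gear',onz(c,427,197,.067))
o=ctrl.get_obs()
R=Ro.from_euler('xyz',o['eef_rot']);print('grasp',o['ee_pos']+R.apply([0,0,.078]), 'proj bar expected',proj(c,[.4595,-.032,.075]))
```

```text
[0.45190753 0.01319429 0.075     ] [ 0.47074358 -0.07586593  0.075     ] [ 0.46132556 -0.03133582  0.075     ] 101.94195561082923 0.09103031672392511
wallfront rim [0.49645004 0.03574298 0.085     ] [ 0.52499593 -0.07305516  0.085     ]
gear [0.5545562  0.00139462 0.067     ]
grasp [ 0.46250248 -0.0291887   0.16617444] proj bar expected (np.float64(318.40406189753423), np.float64(214.17395498346386))
```

```bash
python3 -m pendant '[{"tx":-0.04,"ty":-0.02,"tz":0.7,"rx":0,"ry":0,"rz":0.05,"grip":0},{"tx":-0.04,"ty":-0.02,"tz":0.7,"rx":0,"ry":0,"rz":0.05,"grip":0},{"tx":0,"ty":0,"tz":0.7,"rx":0,"ry":0,"rz":0,"grip":0},{"tx":0,"ty":0,"tz":0,"rx":0,"ry":0,"rz":0,"grip":0}]' 12
python3 - <<'E'
from h import *
plan([.461,-.0315,.153],1.765)
snap('wrist','w2')
E
```

```text
time_s: 2.38
ee_pos: [0.4632, -0.0366, 0.1646]
eef_rot: [3.122, 0.008, 1.751]
force: [0.9, -0.4, -0.5]
grip_width: 0.047
t 2.3833 pos [ 0.4632 -0.0366  0.1646] rot [3.122 0.008 1.751] F [ 0.94 -0.45 -0.55] w 0.047 q [-0.16  0.28  1.9  -0.    0.94 -0.34] n 1
0 t [ 0.14 -0.04  0.29] r [ 0.27  0.12 -0.2 ]
```

View pics/w2.png

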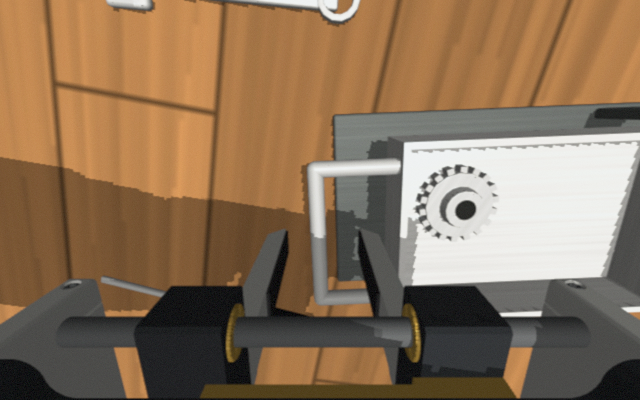

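The bar at (318,235) runs between the fingers, so I'll do the final step down and close.

```bash
python3 -m pendant '[{"tx":0.14,"ty":-0.04,"tz":0.3,"rx":0.27,"ry":0.1,"rz":-0.2,"grip":0},{"tx":0,"ty":0,"tz":0,"rx":0,"ry":0,"rz":0,"grip":0.8},{"tx":0,"ty":0,"tz":0,"rx":0,"ry":0,"rz":0,"grip":1},{"tx":0,"ty":0,"tz":0,"rx":0,"ry":0,"rz":0,"grip":1},{"tx":0,"ty":0,"tz":0,"rx":0,"ry":0,"rz":0,"grip":1},{"tx":0,"ty":0,"tz":0,"rx":0,"ry":0,"rz":0,"grip":1},{"tx":0,"ty":0,"tz":0,"rx":0,"ry":0,"rz":0,"grip":1}]' 12
python3 - <<'E'
from h import *
plan([.461,-.0315,.153],1.765)
E
```

```text
time_s: 3.02
ee_pos: [0.4622, -0.0329, 0.1618]
eef_rot: [3.137, 0.005, 1.764]
force: [-23.2, -7.7, 9.1]
grip_width: 0.0117
t 3.0167 pos [ 0.4622 -0.0329  0.1618] rot [3.137 0.005 1.764] F [-23.22  -7.7    9.06] w 0.0117 q [-0.15  0.29  1.9  -0.    0.95 -0.34] n 1
0 t [ 0.04 -0.02  0.22] r [ 0.06  0.07 -0.01]
```

```bash
python3 -m pendant '[{"tx":0,"ty":-0.04,"tz":0,"rx":0,"ry":0,"rz":0,"grip":1},{"tx":0,"ty":0,"tz":0,"rx":0,"ry":0,"rz":0,"grip":1}]' 12
python3 - <<'E'
from h import *
plan([.461,-.0315,.153],1.765)
snap('wrist','w3')
E
```

```text
time_s: 3.18
ee_pos: [0.4608, -0.0332, 0.1624]
eef_rot: [3.136, 0.005, 1.764]
force: [2.0, 1.5, -4.8]
grip_width: 0.0094
t 3.1833 pos [ 0.4608 -0.0332  0.1624] rot [3.136 0.005 1.764] F [ 1.98  1.54 -4.78] w 0.0094 q [-0.15  0.28  1.91 -0.    0.95 -0.34] n 1
0 t [0.04 0.01 0.24] r [ 0.08  0.07 -0.01]
```

View pics/w3.png

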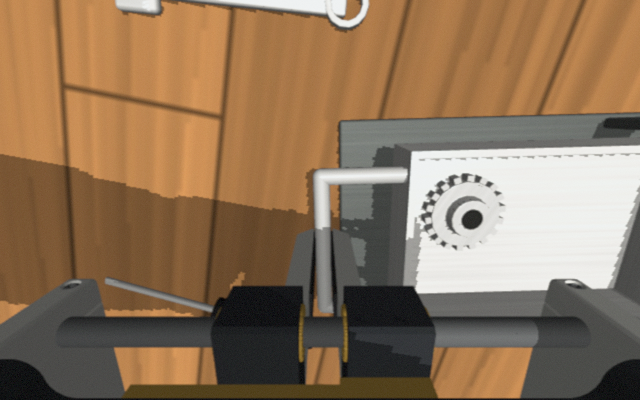

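It's gripped, but the bar sits about 9 mm below the grasp point. I'll loosen, go lower and close again.

```bash
python3 -m pendant '[{"tx":0,"ty":0,"tz":0,"rx":0,"ry":0,"rz":0,"grip":0.4},{"tx":0,"ty":0,"tz":0,"rx":0,"ry":0,"rz":0,"grip":0.4},{"tx":0,"ty":0,"tz":0.22,"rx":0,"ry":0,"rz":0,"grip":0.4},{"tx":0,"ty":0,"tz":0.1,"rx":0,"ry":0,"rz":0,"grip":0.4},{"tx":0,"ty":0,"tz":0,"rx":0,"ry":0,"rz":0,"grip":1},{"tx":0,"ty":0,"tz":0,"rx":0,"ry":0,"rz":0,"grip":1},{"tx":0,"ty":0,"tz":0,"rx":0,"ry":0,"rz":0,"grip":1},{"tx":0,"ty":0,"tz":0,"rx":0,"ry":0,"rz":0,"grip":1}]' 15
python3 - <<'E'
from h import *
plan([.461,-.0315,.153],1.765)
E
```

```text
time_s: 3.9
ee_pos: [0.4609, -0.0333, 0.1483]
eef_rot: [3.137, 0.005, 1.765]
force: [-0.4, -1.0, 2.0]
grip_width: 0.0093
t 3.9 pos [ 0.4609 -0.0333  0.1483] rot [3.137 0.005 1.765] F [-0.38 -0.99  2.05] w 0.0093 q [-0.15  0.31  1.91 -0.    0.91 -0.34] n 1
0 t [ 0.04  0.01 -0.12] r [ 0.07  0.08 -0.01]
```

Run:
```python
import numpy as np
f=lambda t:np.array([-.235*np.cos(t)+.03*np.sin(t),.235*np.sin(t)+.03*np.cos(t)])
for i in range(16):
    a,b=np.radians([2.5*i,2.5*i+2.5]); d=(f(b)-f(a))/.04; print(2.5*i+2.5,'ty %.2f tz %.2f'%(d[0],-d[1]),f(b)-f(0))
```

```text
2.5 ty 0.04 tz -0.26 [0.00153225 0.010222  ]
5.0 ty 0.05 tz -0.25 [0.00350892 0.02036744]
7.5 ty 0.06 tz -0.25 [0.00592624 0.030417  ]
10.0 ty 0.07 tz -0.25 [0.00877962 0.04035155]
12.5 ty 0.08 tz -0.25 [0.01206363 0.05015219]
15.0 ty 0.09 tz -0.24 [0.015772   0.05980025]
17.5 ty 0.10 tz -0.24 [0.01989769 0.06927737]
20.0 ty 0.11 tz -0.23 [0.02443284 0.07856551]
22.5 ty 0.12 tz -0.23 [0.02936881 0.08764699]
25.0 ty 0.13 tz -0.22 [0.03469622 0.09650453]
27.5 ty 0.14 tz -0.22 [0.04040491 0.10512125]
30.0 ty 0.15 tz -0.21 [0.04648403 0.11348076]
32.5 ty 0.16 tz -0.20 [0.052922   0.12156715]
35.0 ty 0.17 tz -0.19 [0.05970656 0.12936502]
37.5 ty 0.18 tz -0.19 [0.06682481 0.13685954]
40.0 ty 0.19 tz -0.18 [0.07426318 0.14403642]
```

```bash
python3 -m pendant '[{"tx":0,"ty":0.04,"tz":-0.26,"rx":0,"ry":0,"rz":0,"grip":1},{"tx":0,"ty":0.05,"tz":-0.25,"rx":0,"ry":0,"rz":0,"grip":1},{"tx":0,"ty":0.06,"tz":-0.25,"rx":0,"ry":0,"rz":0,"grip":1},{"tx":0,"ty":0.07,"tz":-0.25,"rx":0,"ry":0,"rz":0,"grip":1}]' 15
python3 - <<'E'
from h import *
plan([.461,-.0315,.153],1.765,N=1)
snap('scene','s2')
E
```

```text
time_s: 4.23
ee_pos: [0.4693, -0.0314, 0.1885]
eef_rot: [3.139, 0.005, 1.765]
force: [6.0, 0.6, -6.2]
grip_width: 0.0093
t 4.2333 pos [ 0.4693 -0.0314  0.1885] rot [3.139 0.005 1.765] F [ 5.99  0.6  -6.24] w 0.0093 q [-0.14  0.26  1.86 -0.    1.01 -0.34] n 1
0 t [ 0.04 -0.21  0.89] r [ 0.04  0.07 -0.  ]
```

```bash
python3 -m pendant '[{"tx":0,"ty":0.08,"tz":-0.25,"rx":0,"ry":0,"rz":0,"grip":1},{"tx":0,"ty":0.09,"tz":-0.24,"rx":0,"ry":0,"rz":0,"grip":1},{"tx":0,"ty":0.10,"tz":-0.24,"rx":0,"ry":0,"rz":0,"grip":1},{"tx":0,"ty":0.11,"tz":-0.23,"rx":0,"ry":0,"rz":0,"grip":1},{"tx":0,"ty":0.12,"tz":-0.23,"rx":0,"ry":0,"rz":0,"grip":1},{"tx":0,"ty":0.13,"tz":-0.22,"rx":0,"ry":0,"rz":0,"grip":1}]' 15
python3 - <<'E'
from h import *
plan([.461,-.0315,.153],1.765,N=1)
snap('scene','s3')
E
```

```text
time_s: 4.78
ee_pos: [0.4956, -0.0256, 0.2481]
eef_rot: [3.136, 0.005, 1.765]
force: [8.0, 1.5, -10.1]
grip_width: 0.0093
t 4.7833 pos [ 0.4956 -0.0256  0.2481] rot [3.136 0.005 1.765] F [  8.     1.5  -10.09] w 0.0093 q [-0.12  0.23  1.74 -0.    1.16 -0.32] n 1
0 t [ 0.03 -0.89  2.37] r [ 0.08  0.07 -0.  ]
```

View pics/s3.png

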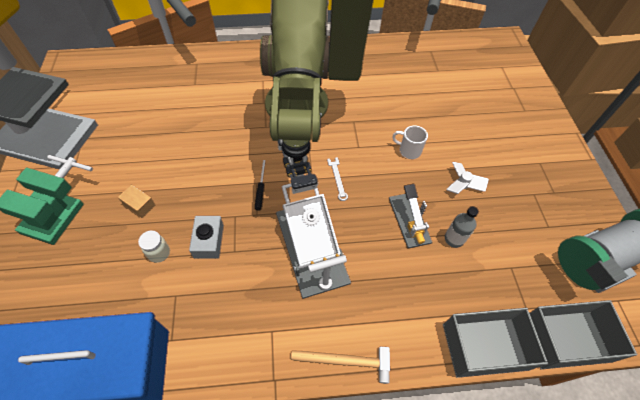

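The tray is rising with the bar, now at (300,190), and the handle displacement fits the arc at about 25°. I'll continue to 40°.

```bash
python3 -m pendant '[{"tx":0,"ty":0.14,"tz":-0.22,"rx":0,"ry":0,"rz":0,"grip":1},{"tx":0,"ty":0.15,"tz":-0.21,"rx":0,"ry":0,"rz":0,"grip":1},{"tx":0,"ty":0.16,"tz":-0.2,"rx":0,"ry":0,"rz":0,"grip":1},{"tx":0,"ty":0.17,"tz":-0.19,"rx":0,"ry":0,"rz":0,"grip":1},{"tx":0,"ty":0.18,"tz":-0.19,"rx":0,"ry":0,"rz":0,"grip":1},{"tx":0,"ty":0.18,"tz":-0.18,"rx":0,"ry":0,"rz":0,"grip":1}]' 15
python3 - <<'E'
from h import *
plan([.461,-.0315,.153],1.765,N=1)
snap('scene','s4')
E
```

```text
time_s: 5.33
ee_pos: [0.5358, -0.0169, 0.2976]
eef_rot: [3.138, 0.003, 1.765]
force: [7.1, 1.7, -12.1]
grip_width: 0.0097
t 5.3333 pos [ 0.5358 -0.0169  0.2976] rot [3.138e+00 3.000e-03 1.765e+00] F [  7.06   1.68 -12.08] w 0.0097 q [-0.1   0.27  1.57 -0.    1.3  -0.29] n 1
0 t [ 0.01 -1.92  3.61] r [0.05 0.04 0.  ]
```

View pics/s4.png

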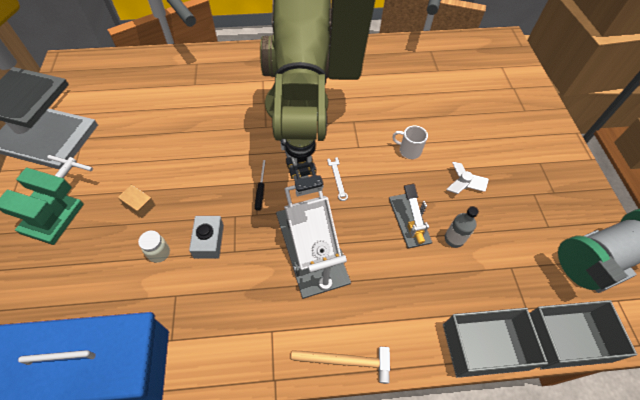

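The gear has slid to the far wall, at (321,250). The rise of 149 mm means about 42°. Now I'll hold.

```bash
for i in 1; do python3 -m pendant '[{"tx":0,"ty":0,"tz":0,"rx":0,"ry":0,"rz":0,"grip":1},{"tx":0,"ty":0,"tz":0,"rx":0,"ry":0,"rz":0,"grip":1},{"tx":0,"ty":0,"tz":0,"rx":0,"ry":0,"rz":0,"grip":1},{"tx":0,"ty":0,"tz":0,"rx":0,"ry":0,"rz":0,"grip":1},{"tx":0,"ty":0,"tz":0,"rx":0,"ry":0,"rz":0,"grip":1},{"tx":0,"ty":0,"tz":0,"rx":0,"ry":0,"rz":0,"grip":1},{"tx":0,"ty":0,"tz":0,"rx":0,"ry":0,"rz":0,"grip":1},{"tx":0,"ty":0,"tz":0,"rx":0,"ry":0,"rz":0,"grip":1}]' 15; done
```

```text
time_s: 6.05
ee_pos: [0.5365, -0.0167, 0.2983]
eef_rot: [3.139, 0.003, 1.765]
force: [2.2, 0.1, -4.0]
grip_width: 0.0091
```

```bash
python3 -m pendant '[{"tx":0,"ty":0,"tz":0,"rx":0,"ry":0,"rz":0,"grip":1},{"tx":0,"ty":0,"tz":0,"rx":0,"ry":0,"rz":0,"grip":1},{"tx":0,"ty":0,"tz":0,"rx":0,"ry":0,"rz":0,"grip":1},{"tx":0,"ty":0,"tz":0,"rx":0,"ry":0,"rz":0,"grip":1},{"tx":0,"ty":0,"tz":0,"rx":0,"ry":0,"rz":0,"grip":1},{"tx":0,"ty":0,"tz":0,"rx":0,"ry":0,"rz":0,"grip":1},{"tx":0,"ty":0,"tz":0,"rx":0,"ry":0,"rz":0,"grip":1},{"tx":0,"ty":0,"tz":0,"rx":0,"ry":0,"rz":0,"grip":1}]' 15
```

```text
time_s: 6.72
ee_pos: [0.5365, -0.0167, 0.2982]
eef_rot: [3.139, 0.003, 1.765]
force: [2.2, -0.7, -4.4]
grip_width: 0.0097
```

```bash
python3 -m pendant '[{"tx":0,"ty":0,"tz":0,"rx":0,"ry":0,"rz":0,"grip":1},{"tx":0,"ty":0,"tz":0,"rx":0,"ry":0,"rz":0,"grip":1},{"tx":0,"ty":0,"tz":0,"rx":0,"ry":0,"rz":0,"grip":1},{"tx":0,"ty":0,"tz":0,"rx":0,"ry":0,"rz":0,"grip":1},{"tx":0,"ty":0,"tz":0,"rx":0,"ry":0,"rz":0,"grip":1},{"tx":0,"ty":0,"tz":0,"rx":0,"ry":0,"rz":0,"grip":1},{"tx":0,"ty":0,"tz":0,"rx":0,"ry":0,"rz":0,"grip":1},{"tx":0,"ty":0,"tz":0,"rx":0,"ry":0,"rz":0,"grip":1}]' 15
python3 - <<'E'
from h import *
c=snap('scene','s5'); cv2.imwrite('pics/s5_c.png',cv2.resize(c['pixels'][150:300,250:450],None,fx=4,fy=4,interpolation=cv2.INTER_CUBIC))
E
```

```text
time_s: 7.38
ee_pos: [0.5364, -0.0167, 0.2982]
eef_rot: [3.139, 0.003, 1.765]
force: [2.1, 0.1, -4.2]
grip_width: 0.0097
```

View pics/s5_c.png

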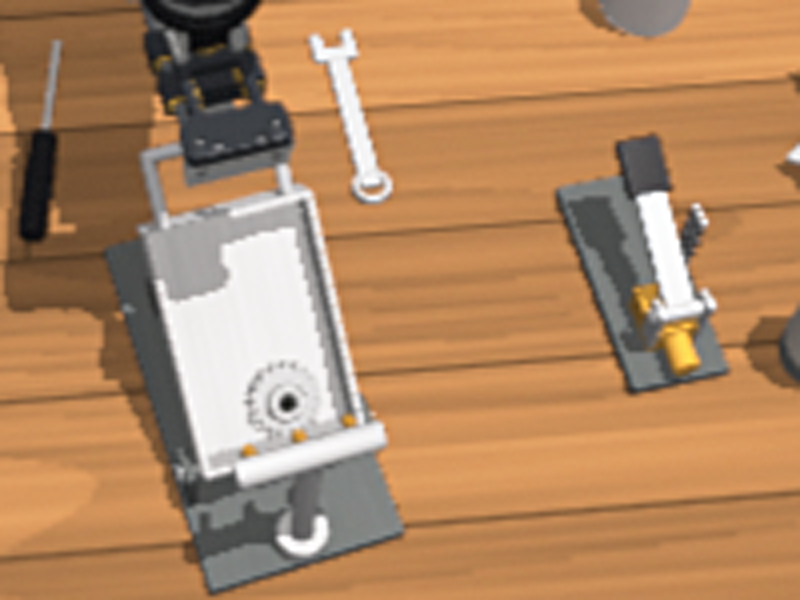

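The gear is at the far wall (crop (285,402)) and the 2 s hold is done. Now I'll lower along the same arc.

```bash
python3 -m pendant '[{"tx":0,"ty":-0.19,"tz":0.18,"rx":0,"ry":0,"rz":0,"grip":1},{"tx":0,"ty":-0.19,"tz":0.18,"rx":0,"ry":0,"rz":0,"grip":1},{"tx":0,"ty":-0.18,"tz":0.19,"rx":0,"ry":0,"rz":0,"grip":1},{"tx":0,"ty":-0.17,"tz":0.19,"rx":0,"ry":0,"rz":0,"grip":1},{"tx":0,"ty":-0.16,"tz":0.2,"rx":0,"ry":0,"rz":0,"grip":1},{"tx":0,"ty":-0.15,"tz":0.21,"rx":0,"ry":0,"rz":0,"grip":1}]' 15; python3 -c "
from h import *
plan([.461,-.0315,.153],1.765,N=1)"
```

```text
time_s: 7.93
ee_pos: [0.4966, -0.0254, 0.2528]
eef_rot: [3.13, 0.006, 1.766]
force: [3.5, -0.6, -3.7]
grip_width: 0.0095
t 7.9333 pos [ 0.4966 -0.0254  0.2528] rot [3.13  0.006 1.766] F [ 3.53 -0.59 -3.66] w 0.0095 q [-0.12  0.23  1.73 -0.    1.17 -0.32] n 1
0 t [ 0.04 -0.93  2.48] r [0.17 0.09 0.01]
```

```bash
python3 -m pendant '[{"tx":0,"ty":-0.13,"tz":0.22,"rx":0.05,"ry":0,"rz":0,"grip":1},{"tx":0,"ty":-0.12,"tz":0.22,"rx":0.05,"ry":0,"rz":0,"grip":1},{"tx":0,"ty":-0.11,"tz":0.23,"rx":0,"ry":0,"rz":0,"grip":1},{"tx":0,"ty":-0.10,"tz":0.23,"rx":0,"ry":0,"rz":0,"grip":1},{"tx":0,"ty":-0.09,"tz":0.24,"rx":0,"ry":0,"rz":0,"grip":1},{"tx":0,"ty":-0.08,"tz":0.24,"rx":0,"ry":0,"rz":0,"grip":1}]' 15; python3 -c "
from h import *
plan([.461,-.0315,.153],1.765,N=1)"
```

```text
time_s: 8.43
ee_pos: [0.4698, -0.0311, 0.1942]
eef_rot: [3.137, 0.007, 1.766]
force: [2.2, -0.7, -2.6]
grip_width: 0.0094
t 8.4333 pos [ 0.4698 -0.0311  0.1942] rot [3.137 0.007 1.766] F [ 2.17 -0.7  -2.58] w 0.0094 q [-0.14  0.25  1.86 -0.01  1.03 -0.33] n 1
0 t [ 0.04 -0.22  1.03] r [0.06 0.09 0.01]
```

Now 46 mm above level.

```bash
python3 -m pendant '[{"tx":0,"ty":-0.06,"tz":0.23,"rx":0,"ry":0,"rz":0,"grip":1},{"tx":0,"ty":-0.05,"tz":0.23,"rx":0,"ry":0,"rz":0,"grip":1},{"tx":0,"ty":-0.05,"tz":0.22,"rx":0,"ry":0,"rz":0,"grip":1},{"tx":0,"ty":-0.04,"tz":0.2,"rx":0,"ry":0,"rz":0,"grip":1},{"tx":0,"ty":-0.02,"tz":0.14,"rx":0,"ry":0,"rz":0,"grip":1},{"tx":0,"ty":0,"tz":0.08,"rx":0,"ry":0,"rz":0,"grip":1},{"tx":0,"ty":0,"tz":0,"rx":0,"ry":0,"rz":0,"grip":1}]' 15; python3 -c "
from h import *
plan([.461,-.0332,.148],1.765,N=1)"
```

```text
time_s: 9.02
ee_pos: [0.4609, -0.0336, 0.1463]
eef_rot: [3.135, 0.008, 1.766]
force: [-0.8, 1.3, -2.5]
grip_width: 0.0093
t 9.0167 pos [ 0.4609 -0.0336  0.1463] rot [3.135 0.008 1.766] F [-0.76  1.33 -2.46] w 0.0093 q [-0.15  0.31  1.92 -0.01  0.91 -0.34] n 1
0 t [ 0.01  0.   -0.04] r [0.09 0.11 0.01]
```

```bash
python3 -m pendant '[{"tx":0,"ty":0,"tz":0,"rx":0,"ry":0,"rz":0,"grip":0.6},{"tx":0,"ty":0,"tz":0,"rx":0,"ry":0,"rz":0,"grip":0.2},{"tx":0,"ty":0,"tz":0,"rx":0,"ry":0,"rz":0,"grip":0.2},{"tx":0,"ty":0,"tz":0,"rx":0,"ry":0,"rz":0,"grip":0.2},{"tx":0,"ty":0,"tz":-0.4,"rx":0,"ry":0,"rz":0,"grip":0.2},{"tx":0,"ty":0,"tz":-0.8,"rx":0,"ry":0,"rz":0,"grip":0.2},{"tx":0,"ty":0,"tz":-0.9,"rx":0,"ry":0,"rz":0,"grip":0.2},{"tx":0,"ty":0,"tz":-0.9,"rx":0,"ry":0,"rz":0,"grip":0.2}]' 15
python3 - <<'E'
from h import *
plan([.461,-.0332,.3],1.765,N=1)
c=snap('scene','s6'); cv2.imwrite('pics/s6_c.png',cv2.resize(c['pixels'][150:300,250:450],None,fx=4,fy=4,interpolation=cv2.INTER_CUBIC))
E
```

```text
time_s: 9.68
ee_pos: [0.4579, -0.0325, 0.2625]
eef_rot: [-3.134, 0.003, 1.765]
force: [1.9, -0.3, -0.5]
grip_width: 0.0375
t 9.6833 pos [ 0.4579 -0.0325  0.2625] rot [-3.134e+00  3.000e-03  1.765e+00] F [ 1.88 -0.31 -0.46] w 0.0375 q [-0.15  0.14  1.81 -0.01  1.19 -0.34] n 1
0 t [-0.03  0.07 -0.94] r [-0.11  0.04  0.01]
```

View pics/s6_c.png

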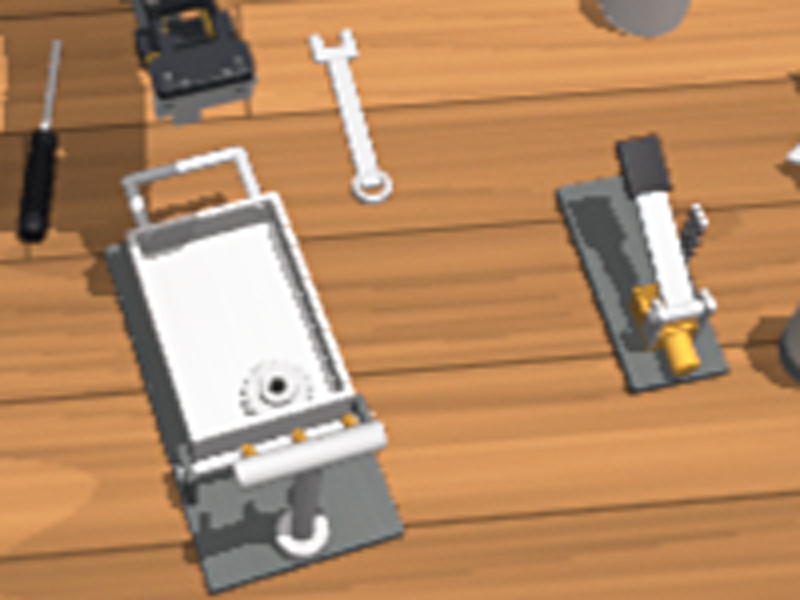

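Run:
```python
from h import *
c=load('s6'); g=onz(c,250+(278.5)/4-.5,150+386.5/4-.5,.067)
u=np.array([.981,.193]);e=np.array([.461,-.032])+.226*u
d=g[:2]-e; print(g,'rel end', d@u, d@[-u[1],u[0]])
plan([.485,.316,.28],.12+np.pi/2)
```

```text
[0.65272482 0.02556037 0.067     ] rel end -0.02672065512309425 0.019463832485258726
t 9.7333 pos [ 0.4597 -0.0327  0.2696] rot [3.14  0.006 1.766] F [2.56 1.14 8.01] w 0.0374 q [-0.15  0.13  1.81 -0.01  1.2  -0.34] n 9
0 t [ 0.94  0.26 -0.03] r [0.   0.01 0.12]
1 t [ 0.94  0.25 -0.03] r [0.   0.01 0.12]
2 t [ 0.94  0.24 -0.03] r [0.   0.01 0.12]
3 t [ 0.94  0.23 -0.03] r [0.   0.01 0.12]
4 t [ 0.94  0.23 -0.03] r [0.   0.01 0.12]
5 t [ 0.95  0.22 -0.03] r [0.   0.01 0.12]
6 t [ 0.95  0.21 -0.03] r [0.   0.01 0.12]
7 t [ 0.95  0.2  -0.03] r [0.   0.01 0.12]
8 t [ 0.95  0.19 -0.03] r [0.   0.01 0.12]
```

The gear's measured position is 27 mm in front of tray_end and 19 mm sideways, so it is touching the wall and inside the limits. Next I'll check the bottle's clearance near the valve.

Run:
```python
from h import *
c=load('top0');s=load('scene0')
cv2.imwrite('pics/val.png',cv2.resize(np.hstack([c['pixels'][140:240,180:265],s['pixels'][170:270,385:485]]),None,fx=4.2,fy=4.2,interpolation=cv2.INTER_CUBIC))
```

```text
(no output)
```

View pics/val.png

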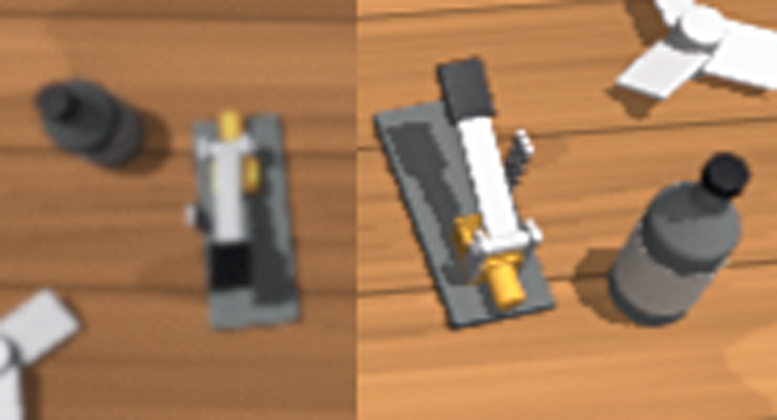

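```bash
python3 -m pendant '[{"tx":0.94,"ty":0.25,"tz":-0.1,"rx":0,"ry":0,"rz":0.12,"grip":1},{"tx":0.94,"ty":0.25,"tz":-0.1,"rx":0,"ry":0,"rz":0.12,"grip":1},{"tx":0.94,"ty":0.24,"tz":-0.1,"rx":0,"ry":0,"rz":0.12,"grip":1},{"tx":0.94,"ty":0.24,"tz":-0.1,"rx":0,"ry":0,"rz":0.12,"grip":1},{"tx":0.94,"ty":0.23,"tz":-0.1,"rx":0,"ry":0,"rz":0.12,"grip":1}]' 30
python3 - <<'E'
from h import *
plan([.497,.319,.28],1.696)
E
```

```text
time_s: 10.15
ee_pos: [0.4757, 0.1621, 0.293]
eef_rot: [3.13, 0.008, 1.71]
force: [1.6, -0.6, -0.4]
grip_width: 0.0079
t 10.15 pos [0.4757 0.1621 0.293 ] rot [3.13  0.008 1.71 ] F [ 1.56 -0.63 -0.44] w 0.0079 q [ 0.26  0.2   1.67 -0.01  1.26  0.12] n 4
0 t [0.95 0.27 0.08] r [0.04 0.03 0.05]
1 t [0.95 0.26 0.08] r [0.04 0.03 0.05]
2 t [0.95 0.26 0.08] r [0.04 0.03 0.05]
3 t [0.96 0.26 0.08] r [0.04 0.03 0.05]
```

The bottle's base centre is near top pixel (208,173), roughly (0.62, 0.43). That is clear of the gripper's body (x < 0.59, y < 0.36). I'll continue to above the pad.

```bash
python3 -m pendant '[{"tx":0.95,"ty":0.27,"tz":0.08,"rx":0,"ry":0,"rz":0.05,"grip":1},{"tx":0.95,"ty":0.26,"tz":0.08,"rx":0,"ry":0,"rz":0.05,"grip":1},{"tx":0.95,"ty":0.26,"tz":0.08,"rx":0,"ry":0,"rz":0.05,"grip":1},{"tx":0.8,"ty":0.22,"tz":0.08,"rx":0,"ry":0,"rz":0.05,"grip":1},{"tx":0,"ty":0,"tz":0,"rx":0,"ry":0,"rz":0,"grip":1}]' 30
python3 - <<'E'
from h import *
plan([.497,.319,.21],1.696)
c=load('top0');print('bottle base',onz(c,207,173,0))
c=snap('wrist','w4'); snap('scene','s7')
E
```

```text
time_s: 10.57
ee_pos: [0.4953, 0.326, 0.2787]
eef_rot: [3.127, 0.006, 1.699]
force: [-0.9, -0.5, -0.4]
grip_width: 0.0002
t 10.5667 pos [0.4953 0.326  0.2787] rot [3.127 0.006 1.699] F [-0.85 -0.49 -0.43] w 0.0002 q [ 0.52  0.41  1.43 -0.01  1.29  0.4 ] n 2
0 t [-0.08 -0.    0.86] r [0.11 0.04 0.02]
1 t [-0.09  0.    0.86] r [0.11 0.04 0.02]
bottle base [0.62599821 0.45100372 0.        ]
```

View pics/w4.png

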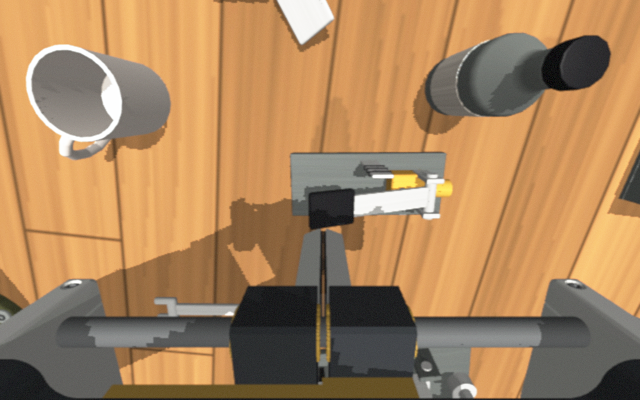

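The wrist view shows the pad at (309–354, 189–228), with its centre near (332,209) and the lever running right to (430,195).

Run:
```python
from h import *
c=load('w4'); print(onz(c,332,208,.104)); print([onz(c,*p,z).round(3) for p,z in(((309,193),.112),((312,228),.112),((353,189),.096),((354,225),.096),((430,195),.07))])
plan([.498,.320,.22],1.696)
```

```text
[0.50713397 0.32407918 0.104     ]
[array([0.484, 0.338, 0.112]), array([0.491, 0.305, 0.112]), array([0.525, 0.343, 0.096]), array([0.532, 0.307, 0.096]), array([0.611, 0.34 , 0.07 ])]
t 10.6667 pos [0.4955 0.3223 0.2793] rot [3.127 0.007 1.698] F [-0.81 -0.84  0.43] w 0.0007 q [ 0.52  0.41  1.43 -0.01  1.29  0.39] n 2
0 t [-0.03  0.02  0.74] r [0.11 0.05 0.01]
1 t [-0.03  0.02  0.74] r [0.11 0.05 0.01]
```

```bash
python3 -m pendant '[{"tx":0,"ty":0.06,"tz":0.8,"rx":0.1,"ry":0.04,"rz":0,"grip":1},{"tx":0,"ty":0.04,"tz":0.75,"rx":0.1,"ry":0.04,"rz":0,"grip":1},{"tx":0,"ty":0,"tz":0,"rx":0,"ry":0,"rz":0,"grip":1}]' 30
python3 - <<'E'
from h import *
plan([.4995,.322,.19],1.696)
snap('wrist','w5')
E
```

```text
time_s: 10.92
ee_pos: [0.5011, 0.32, 0.2176]
eef_rot: [3.137, -0.0, 1.696]
force: [-0.2, -1.4, -0.8]
grip_width: 0.0006
t 10.9167 pos [0.5011 0.32   0.2176] rot [ 3.137 -0.     1.696] F [-0.19 -1.43 -0.76] w 0.0006 q [ 0.51  0.48  1.48 -0.    1.18  0.38] n 1
0 t [ 0.06 -0.04  0.69] r [ 0.07 -0.    0.01]
```

View pics/w5.png

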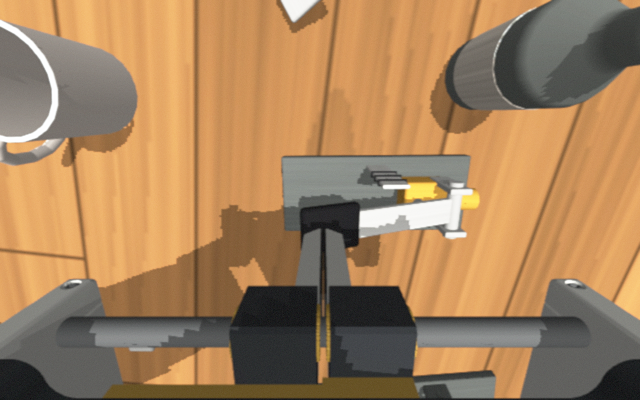

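The fingertips are over the pad at (325,230). I'll press in small steps and watch the force.

```bash
python3 -m pendant '[{"tx":0.04,"ty":0,"tz":0.2,"rx":0,"ry":0,"rz":0,"grip":1},{"tx":0,"ty":0,"tz":0.2,"rx":0,"ry":0,"rz":0,"grip":1},{"tx":0,"ty":0,"tz":0.15,"rx":0,"ry":0,"rz":0,"grip":1},{"tx":0,"ty":0,"tz":0,"rx":0,"ry":0,"rz":0,"grip":1}]' 30; python3 -c "
from h import *
plan([.4995,.322,.173],1.696,N=1)"
```

```text
time_s: 11.3
ee_pos: [0.5032, 0.3205, 0.2027]
eef_rot: [3.127, -0.003, 1.694]
force: [0.0, 0.7, 3.0]
grip_width: 0.0004
t 11.3 pos [0.5032 0.3205 0.2027] rot [ 3.127e+00 -3.000e-03  1.694e+00] F [0.03 0.73 2.95] w 0.0004 q [ 0.51  0.49  1.5  -0.    1.14  0.38] n 1
0 t [ 0.05 -0.1   0.74] r [ 0.21 -0.05 -0.03]
```

Contact is at tip z ≈ 0.106, as predicted. I'll press on toward TCP z ≈ 0.174.

```bash
python3 -m pendant '[{"tx":0.03,"ty":-0.05,"tz":0.25,"rx":0.1,"ry":0,"rz":0,"grip":1},{"tx":0.02,"ty":-0.04,"tz":0.25,"rx":0.1,"ry":0,"rz":0,"grip":1},{"tx":0,"ty":0,"tz":0.2,"rx":0,"ry":0,"rz":0,"grip":1}]' 30; python3 -c "
from h import *
plan([.4995,.322,.174],1.696,N=1)"
```

```text
time_s: 11.55
ee_pos: [0.5008, 0.3224, 0.1789]
eef_rot: [3.135, -0.005, 1.693]
force: [-5.3, -0.4, 8.7]
grip_width: 0.0007
t 11.55 pos [0.5008 0.3224 0.1789] rot [ 3.135 -0.005  1.693] F [-5.32 -0.42  8.71] w 0.0007 q [0.51 0.52 1.51 0.   1.1  0.39] n 1
0 t [-0.01 -0.03  0.12] r [ 0.1  -0.07 -0.04]
```

```bash
python3 -m pendant '[{"tx":0,"ty":0,"tz":0.1,"rx":0,"ry":0,"rz":0,"grip":1},{"tx":0,"ty":0,"tz":0,"rx":0,"ry":0,"rz":0,"grip":1},{"tx":0,"ty":0,"tz":0,"rx":0,"ry":0,"rz":0,"grip":1},{"tx":0,"ty":0,"tz":0,"rx":0,"ry":0,"rz":0,"grip":1}]' 30
python3 - <<'E'
from h import *
plan([.4995,.322,.174],1.696,N=1)
w=snap('wrist','w6');s=snap('scene','s8')
cv2.imwrite('pics/h6.png',cv2.resize(np.hstack([w['pixels'][120:260,260:500],s['pixels'][130:270,380:480]]),None,fx=2.3,fy=2.3,interpolation=cv2.INTER_CUBIC))
E
```

```text
time_s: 11.88
ee_pos: [0.5008, 0.3225, 0.1781]
eef_rot: [3.133, -0.006, 1.694]
force: [-3.2, -2.4, 8.6]
grip_width: 0.0008
t 11.8833 pos [0.5008 0.3225 0.1781] rot [ 3.133 -0.006  1.694] F [-3.19 -2.42  8.62] w 0.0008 q [0.51 0.52 1.52 0.   1.09 0.39] n 1
0 t [-0.01 -0.03  0.1 ] r [ 0.12 -0.08 -0.03]
```

View pics/h6.png

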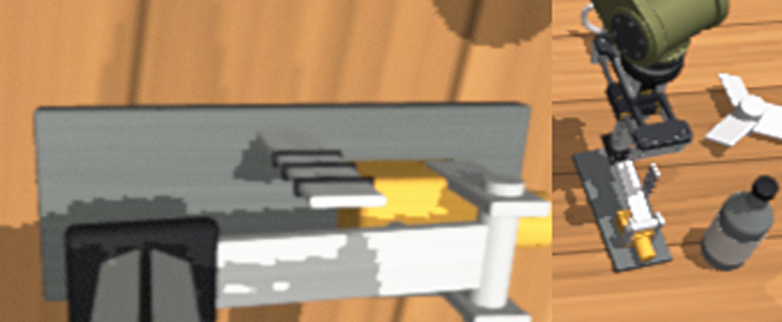

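The tips sit on the pad at about 0.21 rad, by height. I'll go about 4 mm deeper.

```bash
python3 -m pendant '[{"tx":0,"ty":0,"tz":0.15,"rx":0,"ry":0,"rz":0,"grip":1},{"tx":0,"ty":0,"tz":0.12,"rx":0,"ry":0,"rz":0,"grip":1},{"tx":0,"ty":0,"tz":0,"rx":0,"ry":0,"rz":0,"grip":1},{"tx":0,"ty":0,"tz":0,"rx":0,"ry":0,"rz":0,"grip":1}]' 30
python3 - <<'E'
from h import *
plan([.4995,.322,.174],1.696,N=1)
E
```

```text
time_s: 12.32
ee_pos: [0.5012, 0.323, 0.1727]
eef_rot: [3.129, -0.007, 1.695]
force: [-3.4, -3.5, 9.0]
grip_width: 0.0005
t 12.3167 pos [0.5012 0.323  0.1727] rot [ 3.129 -0.007  1.695] F [-3.44 -3.53  9.05] w 0.0005 q [0.51 0.53 1.52 0.   1.08 0.39] n 1
0 t [-0.02 -0.04 -0.03] r [ 0.18 -0.1  -0.02]
```

Tip z 0.0757 and 9 N of push both match half-way. I'll hold for over 1 s and check.

```bash
python3 -m pendant '[{"tx":0,"ty":0,"tz":0,"rx":0,"ry":0,"rz":0,"grip":1},{"tx":0,"ty":0,"tz":0,"rx":0,"ry":0,"rz":0,"grip":1},{"tx":0,"ty":0,"tz":0,"rx":0,"ry":0,"rz":0,"grip":1},{"tx":0,"ty":0,"tz":0,"rx":0,"ry":0,"rz":0,"grip":1},{"tx":0,"ty":0,"tz":0,"rx":0,"ry":0,"rz":0,"grip":1},{"tx":0,"ty":0,"tz":0,"rx":0,"ry":0,"rz":0,"grip":1},{"tx":0,"ty":0,"tz":0,"rx":0,"ry":0,"rz":0,"grip":1},{"tx":0,"ty":0,"tz":0,"rx":0,"ry":0,"rz":0,"grip":1}]' 30
```

```text
time_s: 12.98
ee_pos: [0.5024, 0.323, 0.1839]
eef_rot: [3.12, -0.008, 1.696]
force: [-1.8, -2.9, 6.6]
grip_width: 0.0008
```

```bash
python3 -m pendant '[{"tx":0,"ty":0,"tz":0,"rx":0,"ry":0,"rz":0,"grip":1},{"tx":0,"ty":0,"tz":0,"rx":0,"ry":0,"rz":0,"grip":1},{"tx":0,"ty":0,"tz":0,"rx":0,"ry":0,"rz":0,"grip":1},{"tx":0,"ty":0,"tz":0,"rx":0,"ry":0,"rz":0,"grip":1},{"tx":0,"ty":0,"tz":0,"rx":0,"ry":0,"rz":0,"grip":1},{"tx":0,"ty":0,"tz":0,"rx":0,"ry":0,"rz":0,"grip":1},{"tx":0,"ty":0,"tz":0,"rx":0,"ry":0,"rz":0,"grip":1},{"tx":0,"ty":0,"tz":0,"rx":0,"ry":0,"rz":0,"grip":1}]' 30
python3 - <<'E'
from h import *
w=snap('wrist','w7');s=snap('scene','s9')
cv2.imwrite('pics/h7.png',cv2.resize(w['pixels'][120:280,260:500],None,fx=3.3,fy=3.3,interpolation=cv2.INTER_CUBIC))
cv2.imwrite('pics/s9_c.png',cv2.resize(s['pixels'][140:300,250:480],None,fx=3.4,fy=3.4,interpolation=cv2.INTER_CUBIC))
E
```

```text
time_s: 13.65
ee_pos: [0.5042, 0.323, 0.1945]
eef_rot: [3.108, -0.011, 1.696]
force: [-0.9, -0.7, 4.3]
grip_width: 0.0007
```

View pics/h7.png

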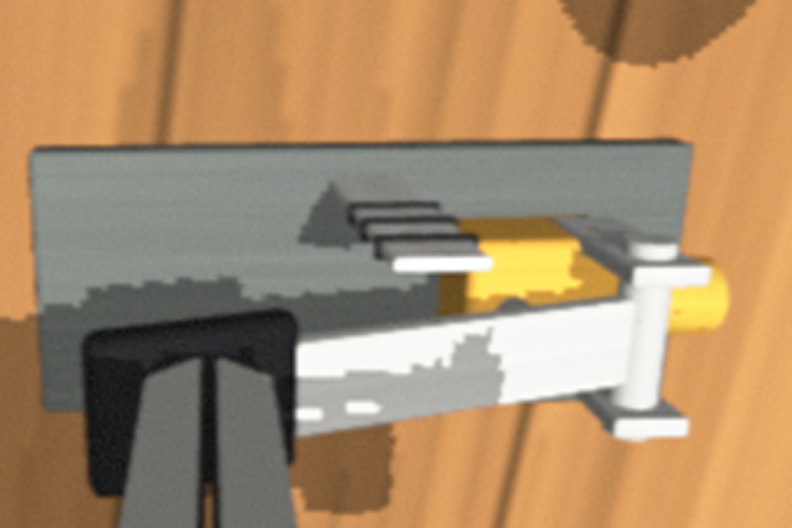

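View pics/s9_c.png

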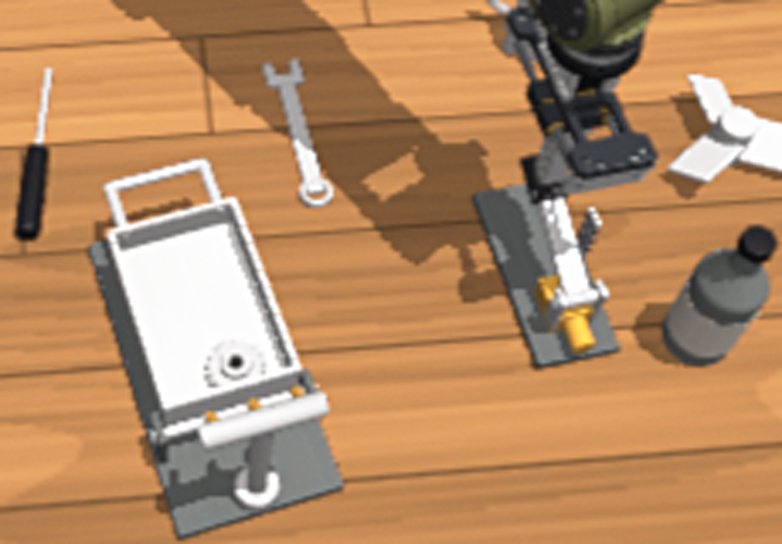

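Zero rows re-take the sagged pose, so the lever has pushed the tool up to TCP z 0.1945, leaving the lever only slightly pressed. The tray and gear are still good. I'll press back down and then hold with a small steady downward bias in each row.

```bash
python3 -m pendant '[{"tx":0,"ty":-0.02,"tz":0.22,"rx":0.15,"ry":-0.05,"rz":0,"grip":1},{"tx":0,"ty":-0.02,"tz":0.22,"rx":0.15,"ry":-0.05,"rz":0,"grip":1},{"tx":0,"ty":-0.02,"tz":0.15,"rx":0.1,"ry":-0.05,"rz":0,"grip":1},{"tx":0,"ty":0,"tz":0.05,"rx":0.03,"ry":0,"rz":0,"grip":1}]' 30; python3 -m pendant '[{"tx":0,"ty":0,"tz":0.05,"rx":0.03,"ry":0,"rz":0,"grip":1},{"tx":0,"ty":0,"tz":0.05,"rx":0.03,"ry":0,"rz":0,"grip":1},{"tx":0,"ty":0,"tz":0.05,"rx":0.03,"ry":0,"rz":0,"grip":1}]' 30
```

```text
time_s: 14.08
ee_pos: [0.5035, 0.324, 0.1746]
eef_rot: [3.131, -0.003, 1.697]
force: [-5.5, -3.0, 8.6]
grip_width: 0.0006
time_s: 14.33
ee_pos: [0.5036, 0.3239, 0.1721]
eef_rot: [3.136, -0.003, 1.697]
force: [-5.5, -3.9, 9.8]
grip_width: 0.0003
```

```bash
python3 -m pendant '[{"tx":0,"ty":0,"tz":0.03,"rx":0.02,"ry":0,"rz":0,"grip":1},{"tx":0,"ty":0,"tz":0.03,"rx":0.02,"ry":0,"rz":0,"grip":1},{"tx":0,"ty":0,"tz":0.03,"rx":0.02,"ry":0,"rz":0,"grip":1},{"tx":0,"ty":0,"tz":0.03,"rx":0.02,"ry":0,"rz":0,"grip":1}]' 30
```

```text
time_s: 14.67
ee_pos: [0.5039, 0.324, 0.1726]
eef_rot: [3.139, -0.003, 1.698]
force: [-4.5, -4.0, 9.1]
grip_width: 0.0005
```

Almost steady: z moves only 0.5 mm over 4 rows. I'll carry on with 0.035.

```bash
python3 -m pendant '[{"tx":0,"ty":-0.01,"tz":0.035,"rx":0.01,"ry":0,"rz":0,"grip":1},{"tx":0,"ty":-0.01,"tz":0.035,"rx":0.01,"ry":0,"rz":0,"grip":1},{"tx":0,"ty":-0.01,"tz":0.035,"rx":0.01,"ry":0,"rz":0,"grip":1},{"tx":0,"ty":-0.01,"tz":0.035,"rx":0.01,"ry":0,"rz":0,"grip":1},{"tx":0,"ty":-0.01,"tz":0.035,"rx":0.01,"ry":0,"rz":0,"grip":1},{"tx":0,"ty":-0.01,"tz":0.035,"rx":0.01,"ry":0,"rz":0,"grip":1}]' 30; python3 -m pendant '[{"tx":0,"ty":0,"tz":0.035,"rx":0.01,"ry":0,"rz":0,"grip":1},{"tx":0,"ty":0,"tz":0.035,"rx":0.01,"ry":0,"rz":0,"grip":1},{"tx":0,"ty":0,"tz":0.035,"rx":0.01,"ry":0,"rz":0,"grip":1},{"tx":0,"ty":0,"tz":0.035,"rx":0.01,"ry":0,"rz":0,"grip":1},{"tx":0,"ty":0,"tz":0.035,"rx":0.01,"ry":0,"rz":0,"grip":1},{"tx":0,"ty":0,"tz":0.035,"rx":0.01,"ry":0,"rz":0,"grip":1},{"tx":0,"ty":0,"tz":0.035,"rx":0.01,"ry":0,"rz":0,"grip":1},{"tx":0,"ty":0,"tz":0.035,"rx":0.01,"ry":0,"rz":0,"grip":1}]' 30;  python3 - <<'E'
from h import *
w=snap('wrist','w8');s=snap('scene','s10');t=snap('top','t10')
cv2.imwrite('pics/h8.png',cv2.resize(w['pixels'][120:280,260:500],None,fx=3.3,fy=3.3,interpolation=cv2.INTER_CUBIC))
cv2.imwrite('pics/s10_c.png',cv2.resize(s['pixels'][140:300,250:480],None,fx=3.4,fy=3.4,interpolation=cv2.INTER_CUBIC))
o=ctrl.get_obs();print(o['time_s'],o['ee_pos'],o['force'])
E
```

```text
time_s: 15.17
ee_pos: [0.5034, 0.3237, 0.1734]
eef_rot: [3.133, -0.005, 1.698]
force: [-2.2, -2.8, 9.0]
grip_width: 0.0003
time_s: 15.83
ee_pos: [0.5035, 0.3237, 0.173]
eef_rot: [3.134, -0.006, 1.699]
force: [-5.0, -3.0, 8.6]
grip_width: 0.0001
15.9833 [0.5034953  0.3236742  0.17301702] [-5.00740419 -3.7363903   9.17864731]
```

View pics/h8.png

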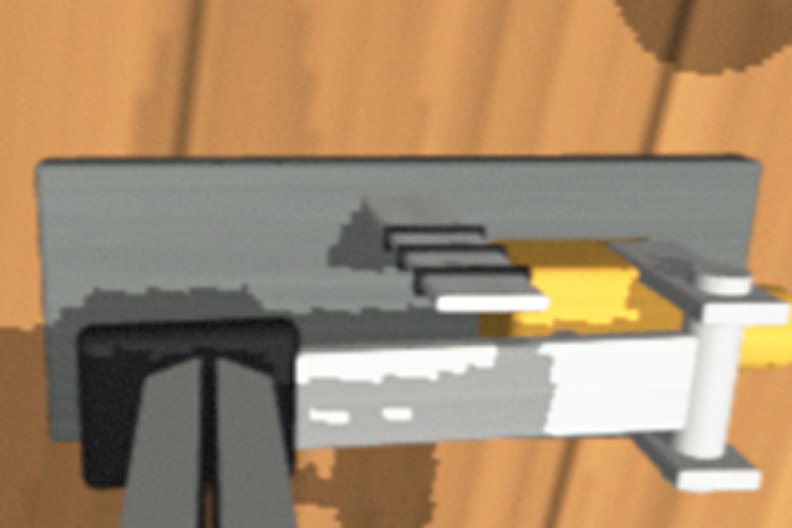

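View pics/s10_c.png

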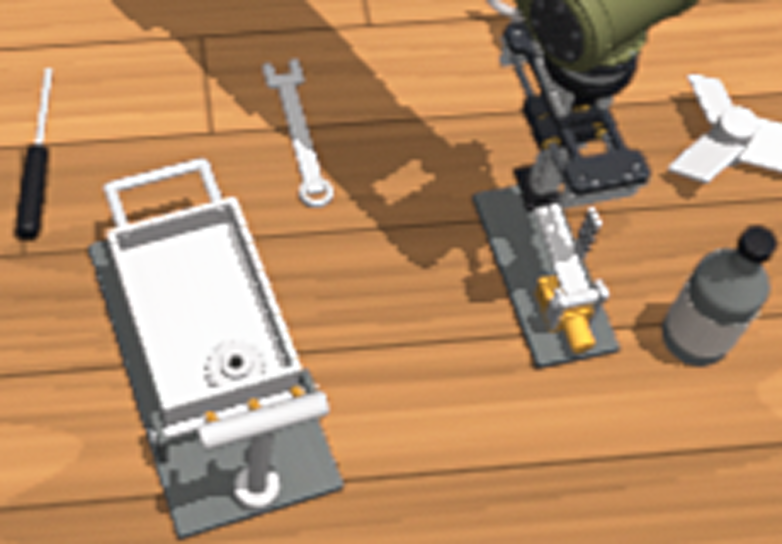

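The lever is steady at TCP z 0.173 with about 9 N. The fingertips are on the pad, whose upper edge runs from (80,330) to (297,322) in the wrist crop, and the tray and gear are unchanged. One independent check of the lever angle from the pad's apparent size:

Run:
```python
from h import *
w=load('w8'); f=lambda x,y:(260+x/3.3,120+y/3.3)
for z in (.06,.075,.09):
    a=onz(w,*f(80,328),z+.0023);b=onz(w,*f(297,322),z-.0023);print(z,a.round(4),b.round(4),np.linalg.norm(a-b).round(4))
v=np.array([.992,.125]);P=np.array([.5065,.322]);H=P+v*(.115*np.cos(.35)+.005*np.sin(.35))
# tip robot-side edge height vs lever surface line
tip=np.array([.5035,.3237])-.0125*v; D=(H-tip)@v; z=.173-.097
k=.044-.115*np.sin(.35)  # face offset above hinge line approx
from scipy.optimize import brentq
for nm,zz in (('now',z),):
    s=brentq(lambda s:(D*np.tan(s)+k/np.cos(s))-(zz-.06),-.5,.6);print(D,k,'slope',s,'lever',.35-s)
o=ctrl.get_obs();print(o['ee_pos'],o['force'],o['joint_vel'].round(4))
```

```text
0.06 [0.4758 0.3314 0.0623] [0.5229 0.337  0.0577] 0.0476
0.075 [0.4771 0.3372 0.0773] [0.5205 0.3422 0.0727] 0.044
0.09 [0.4784 0.343  0.0923] [0.5182 0.3475 0.0877] 0.0404
0.12496783364356029 0.004566752142623094 slope 0.09108467942415761 lever 0.2589153205758424
[0.5034953  0.3236742  0.17301702] [-5.00740419 -3.7363903   9.17864731] [ 0.0003 -0.0019 -0.0008 -0.0008 -0.0006 -0.0009]
```

```bash
python3 -c "
from station import ctrl
print(ctrl.hand_in()); o=ctrl.get_obs(); print(o['time_s'],o['ee_pos'],o['force'])"
```

```text
the job is handed in; nothing more can be done
None
the job is handed in; nothing more can be done
```

I finished the job and handed it in with the fingers still holding the lever at about half-way; the hand-in gives no verdict.

- **Tray:** I lifted it by the handle to about 42° (worked out from the handle's rise), held it there for 2 s, then lowered it along the same arc. My last picture showed it level, with the gear at the far wall. Just after lowering, the gear measured 27 mm in front of tray_end (touching the wall) and 19 mm to the side.
- **Lever:** The final hold was steady, with the arm still and pushing at about 9 N. The contact height gives about 0.26 rad. The pad's apparent size in the wrist picture fits half-way, though only roughly.
- **First hold failed:** On the first press, the spring pushed the arm back up about 22 mm, so the lever rose well above half-way. I pressed down again and held with a small steady downward push, about 1.9 s near half-way before handing in.
- **Other things on the bench:** I never went near the pump button. The spanner, screwdriver, propeller and bottle looked unmoved in the last picture. I did not measure any of the loose items, and I did not check the mug, jar and plug box at the end.

The last clock reading before handing in was about 16 s of the 58 s allowed.

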